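Sort stripped radio parts into their bench trays

ROBOT

A 7-joint arm with a two-finger parallel gripper is mounted at the origin on the work surface. World frame = base frame: x ahead of the robot, y to its left, z up, the work surface at z = 0. Lengths are in m, angles in rad, forces in N, time in s.
With the tool pointing down it reaches from about 0.4 to 0.875 m from the base axis. Payload 19.3 kg.
Tool frame: the origin (TCP) lies midway between the tips of the shut fingers; the grasp point (between the pads) lies 19 mm behind it; z points along the fingers, y is the line along which they close (so a half turn about z gives the same grasp; the last joint's range is limited). The gripper opens to 85 mm and grips with 20 to 120 N. Pads are 22 mm wide; open, the fingers measure 114 mm over their backs; the gripper's body (76 mm by 85 mm) begins 54 mm behind the grasp point. The pads swing forward as they close: fully open they stand 13 mm farther back than shut.
Start: joints at [-1.338, 0.521, -0.036, 1.599, 0.021, 1.021, -0.113], TCP at [0.186, 0.597, 0.231] pointing down, gripper open.
Joint ranges: [-2.91, 2.91], [-0.3, 2.13], [-1.5, 1.42], [0.17, 2.43], [-1.26, 4.41], [0.16, 1.93], [-2.52, 2.52]. Speed limits (rad/s): [1.89, 1.89, 2.39, 2.39, 3.01, 3.01, 3.01].

INTERFACE

Orientations are given as [roll, pitch, yaw] about the fixed x, y, z axes, in that order (R = Rz(yaw) Ry(pitch) Rx(roll)).
In Python, from workcell import telemetry, grab_frame, calibration, bot, outline_of, landmark_of gives the robot as it stands. The module is installed in compiled form; this text tells all that it offers.
- The arm moves only by the shell command python3 -m inch 'ROWS' [FORCE]. ROWS is JSON, a list of rows, each a list of 7 numbers: the shift along the tool's x, y, z in m, then the turn, a rotation vector about the tool's x, y, z in rad, then the closure, from 0 (fully open) to 1 (shut). A call has 1 to 5 rows; each row shifts and turns the commanded pose from where the row before left it, along the tool's axes as they then stand; what a row does not reach is not made up. A row lasts 1/10 s, in which the tool goes at most 50 mm and 8.59 degrees, less where a joint would pass 70% of its speed; a pose out of reach is approached as far as the arm can. A call is refused whole if a number of a shift passes 0.05 or a number of a turn 0.15, either way. A call with a gripper value outside its range is refused whole. The fingers move at their own pace and stop on an object; FORCE is the grip in N (left out, the last holds). Time passes only in rows, so rows that do not move let the fingers close. It gives the time, the measured TCP pose, the force, the opening and the grip force at its end, in the units of the state.
- telemetry.observe(): the state, without advancing time (a new reading comes with each control period).
- grab_frame(name): name is "side" or "top" or "wrist"; returns the picture (400x640x3 uint8, red, green, blue); there is no depth.
- calibration(name): a dict with "fovy" (degrees; the focal length in pixels is half the picture's height over the tangent of half this angle, whatever the lens; pixels are square), "cx", "cy" (the principal point, pixels), "pose" (4x4, takes a point from camera to world coordinates). Camera axes: x right, y down, z forward; pixel columns grow to the right and rows downward; lengths in m; the calibration is good to about 2 mm. A picture is of the moment at which its call begins: read the wrist's pose just before it. calibration takes no time and is no camera call; for the wrist camera it gives the pose at the moment of the call.
- bot.job_done(): hands the job in; it is judged then, once.
Trained networks look in the newest picture that a camera, given by its name, has taken for a name from the list of things; names that differ only in an ending like _2 or _b are one class to them, and where a whole thing is asked for, a point or a joint stands for the part that bears it (a point fixed in the world has none). Each returns a list of dicts, best first, with "score" (0 to 1); they miss things now and then, are a little off and sometimes report something else, mostly with a low value. They report only what shows in the picture. A call takes as long as a camera call. They do not tell look-alikes from the thing itself.
- outline_of(label, camera): "region" (400x640 bool, what is visible of it) and "rect" ([left, top, right, bottom] in pixels, round what is visible of it).
- landmark_of(label, camera): "xy" ([column, row] in pixels: a listed point, or the origin of a listed thing).
The state is a dict: "clock": time; "qpos": joint angles; "qd": joint speeds; "joint_efforts": joint torques, N m; "position": TCP position; "tool_rot": TCP orientation; "force": force on the tool from outside, world axes, zero at the start; "moment": the same for the moment, N m; "grip_width": finger opening in m; "finger_force": force on a finger pad.
Only numpy, scipy, OpenCV 4.12 (cv2) and the standard library are available. Lean on these libraries where they do the work, as an engineer would, in place of code of your own. Each camera call takes 0.05 s, during which the arm holds its last target. There are 200 camera calls.

TASK

Five parts stripped from a radio stand mixed in front of the trays on the blue bench mat: two control knobs, two finned heat sinks and a transformer. Put each one into the tray that already holds one of its own kind, standing level and the right way up on the tray's floor (not on top of another part or on the rim), and let go of it. Leave the multimeter and the screwdriver where they lie.

Things in the scene. Friction and masses are not known exactly. Their poses are not given: they have to be found in the camera images.
- knob_a_mid (a point): Black round instrument control knob standing on its skirt, dark metal disc and white pointer mark on top: skirt 42 mm diameter and 5 mm high, then a round grip 34 mm diameter from about 7 mm up to the top; 28 mm high in all, about 35 g. Point: its centre, 14 mm above its underside; z up.
- knob_b_mid (a point): Black round instrument control knob standing on its skirt, dark metal disc and white pointer mark on top: skirt 42 mm diameter and 5 mm high, then a round grip 34 mm diameter from about 7 mm up to the top; 28 mm high in all, about 35 g. Point: its centre, 14 mm above its underside; z up. A twin of the other knob.
- sink_a_mid (a point): Bare aluminium heat sink lying on its base plate with 5 upright fins: 34 mm (its x) x 44 mm (its y, along the fins) x 28 mm high, about 70 g; the outer fins are flat side faces that bear a grip across its x. Point: its centre, 14 mm above its underside; z up.
- sink_b_mid (a point): Bare aluminium heat sink lying on its base plate with 5 upright fins: 34 mm (its x) x 44 mm (its y, along the fins) x 28 mm high, about 70 g; the outer fins are flat side faces that bear a grip across its x. Point: its centre, 14 mm above its underside; z up. A twin of the other heat sink.
- trafo_mid (a point): Small transformer standing upright: dark steel core 22 mm (its x) x 46 mm (its y) x 40 mm high, with a copper winding block 36 mm (x) x 30 mm (y) x 28 mm high round its middle (from 6 to 34 mm up) and a bright steel strap over the top, about 220 g; grip it across the winding (its x, 36 mm) or across the ends of the core (its y, 46 mm). Point: its centre, 20 mm above its underside; z up.
- tray_knob: Low open plain wooden tray fixed on the mat (whose top is 3 mm above the work surface), 122 (its x) x 174 (its y) x 24 mm high, walls and floor 4 mm thick, holding one black control knob (28 mm high, 42 mm diameter) as a sample, fixed standing on the floor with its centre 56 mm from the tray's centre towards the tray's +y end and turned like the tray; the rest of the floor is free. Origin: centre of the tray's underside, z up; turned a little from the world axes.
- tray_sink: Low open plain wooden tray fixed on the mat (whose top is 3 mm above the work surface), 122 (its x) x 174 (its y) x 24 mm high, walls and floor 4 mm thick, holding one finned aluminium heat sink (34 x 44 x 28 mm high) as a sample, fixed standing on the floor with its centre 56 mm from the tray's centre towards the tray's +y end and turned like the tray; the rest of the floor is free. Origin: centre of the tray's underside, z up; turned a little from the world axes.
- tray_trafo: Low open plain wooden tray fixed on the mat (whose top is 3 mm above the work surface), 122 (its x) x 174 (its y) x 24 mm high, walls and floor 4 mm thick, holding one small transformer (36 x 46 x 40 mm high) as a sample, fixed standing on the floor with its centre 56 mm from the tray's centre towards the tray's +y end and turned like the tray; the rest of the floor is free. Origin: centre of the tray's underside, z up; turned a little from the world axes.
- meter_mid (a point): Bystander: yellow and black hand multimeter lying on the mat, 165 (its x) x 85 x 40 mm high, 0.4 kg. Point: its middle, 18 mm above its underside. To be left where it is.
- driver_grip (a point): Bystander: screwdriver lying on the mat, 190 mm long along its x, handle to -x. Point: the middle of its handle. To be left where it is.
There are look-alikes about, which are no part of the job. Leave any green or pink look-alike of the part that bears knob_b_mid alone.

How it is judged:
At the end, for the whole second after the job is handed in: Each part is inside the tray holding its kind (centre within 45 mm of the tray centre along the tray's x, 75 mm along its y), resting on the floor (height within 6 mm), upright (tilt under 0.15 rad), released and at rest (under 20 mm/s, 0.2 rad/s) (x of knob_a_mid in the frame of tray_knob between -0.045 and 0.045 m and y of knob_a_mid in the frame of tray_knob between -0.075 and 0.075 m and z of knob_a_mid in the frame of tray_knob between 0.012 and 0.024 m and angle between each of knob_a_mid, knob_b_mid, sink_a_mid, sink_b_mid, trafo_mid's own z axis and vertical below 0.15 rad and linear speed of each of knob_a, knob_b, sink_a, sink_b, trafo below 0.02 m/s and angular speed of each of knob_a, knob_b, sink_a, sink_b, trafo below 0.2 rad/s and x of knob_b_mid in the frame of tray_knob between -0.045 and 0.045 m and y of knob_b_mid in the frame of tray_knob between -0.075 and 0.075 m and z of knob_b_mid in the frame of tray_knob between 0.012 and 0.024 m and x of sink_a_mid in the frame of tray_sink between -0.045 and 0.045 m and y of sink_a_mid in the frame of tray_sink between -0.075 and 0.075 m and z of sink_a_mid in the frame of tray_sink between 0.012 and 0.024 m and x of sink_b_mid in the frame of tray_sink between -0.045 and 0.045 m and y of sink_b_mid in the frame of tray_sink between -0.075 and 0.075 m and z of sink_b_mid in the frame of tray_sink between 0.012 and 0.024 m and x of trafo_mid in the frame of tray_trafo between -0.045 and 0.045 m and y of trafo_mid in the frame of tray_trafo between -0.075 and 0.075 m and z of trafo_mid in the frame of tray_trafo between 0.018 and 0.03 m); the robot touches nothing.
It fails at once if the multimeter is moved by more than 20 mm (distance of meter_mid from where it was at the start of the episode above 0.02 m).
It fails at once if the screwdriver is moved by more than 20 mm (distance of driver_grip from where it was at the start of the episode above 0.02 m).
It also fails if it takes over 102 s, if anything falls off the work surface, if the arm or the gripper's body presses on something with over 40 N, if the wrist force passes 120 N, or if a joint passes its speed limit or range.

## Working session

There is one attempt and no reset: what is moved stays moved. The work goes in short steps, Python scripts to look and compute and a shell command to move; the robot and the scene stay as the last step left them, time stands still between calls to the robot, and variables do not carry over. Pictures are saved under pics/ and viewed, at most 14 in all, crops included, and the job is handed in when it is done.

```bash
mkdir -p pics
python3 - <<'E'
from workcell import *
import cv2
s=telemetry.observe(); print(s['clock'],s['position'],s['tool_rot'],s['grip_width'])
for n in ['top','side']:
    f=grab_frame(n); cv2.imwrite(f'pics/{n}0.png',f[:,:,::-1]); c=calibration(n); print(n,c['fovy'],c['cx'],c['cy'],c['pose'])
    for l in ['knob_a_mid','sink_a_mid','trafo_mid','tray_knob','tray_sink','tray_trafo','meter_mid','driver_grip']:
        print(l,[(round(d['score'],2),[round(float(v)) for v in d['xy']]) for d in landmark_of(l,n)])
E
```

```text
0.0 [0.18632076 0.5962512  0.23073885] [-3.14051902e+00  9.31927961e-05  2.83879848e+00] 0.08537933532060626
top 52.2973849919861 310.8761793554999 200.2764007626479 [[ 0.07719929 -0.97471971  0.20967059  0.27394467]
 [-0.99701027 -0.07477979  0.01945503 -0.00448074]
 [-0.00328408 -0.21054565 -0.97757851  1.06781354]
 [ 0.          0.          0.          1.        ]]
knob_a_mid [(0.65, [312, 227])]
sink_a_mid [(0.5, [219, 220])]
trafo_mid [(0.67, [419, 230])]
tray_knob [(0.63, [313, 160])]
tray_sink [(0.94, [241, 151]), (0.71, [319, 163])]
tray_trafo []
meter_mid [(0.67, [485, 174])]
driver_grip [(0.75, [155, 173])]
side 44.47750051051245 315.89740171984505 210.26905587099478 [[ 9.77104880e-01 -1.32907335e-01  1.66137577e-01  2.30840904e-01]
 [-2.12757748e-01 -6.12003637e-01  7.61699211e-01 -1.26798078e+00]
 [ 4.41388955e-04 -7.79607073e-01 -6.26268806e-01  1.08499541e+00]
 [ 0.00000000e+00  0.00000000e+00  0.00000000e+00  1.00000000e+00]]
knob_a_mid [(0.7, [292, 216])]
sink_a_mid [(0.53, [278, 177])]
trafo_mid [(0.63, [313, 274])]
tray_knob [(0.63, [346, 214])]
tray_sink [(0.78, [332, 179])]
tray_trafo [(0.94, [366, 255])]
meter_mid [(0.78, [385, 311])]
driver_grip [(0.7, [300, 148])]
```

View pics/top0.png

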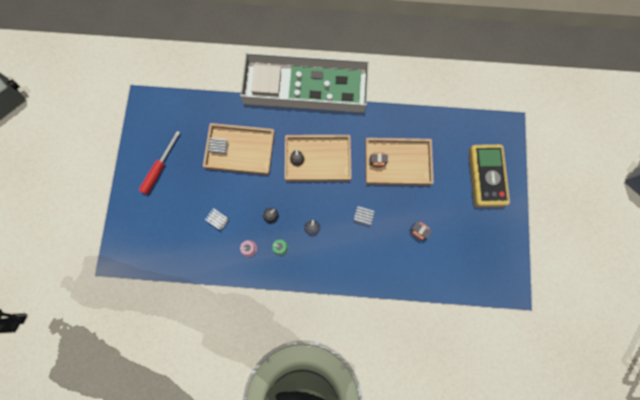

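View pics/side0.png

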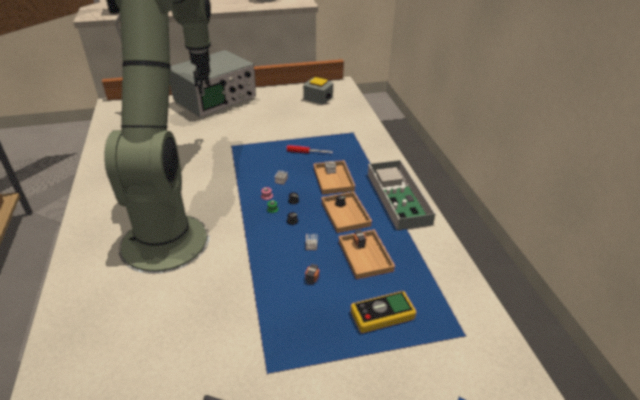

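Top view shows: black knobs at (270,214) and (312,227), with look-alikes in pink (248,247) and green (279,246). Candidates for sinks are (216,219) and (364,215); the trafo is at (420,231). The trays are sink (238,149), knob (318,158) and trafo (399,161), and the samples sit at their left (+y) ends. Side view: knobs (293,198) and (292,217), pink (267,193), green (272,207), sinks (281,177) and (312,242), trafo (312,275).

```bash
cat > h.py <<'E'
import numpy as np, cv2
from workcell import *
from scipy.spatial.transform import Rotation as R
def K(c):
    f=200/np.tan(np.radians(c['fovy']/2)); return np.array([[f,0,c['cx']],[0,f,c['cy']],[0,0,1]])
def P(c): return K(c)@np.linalg.inv(np.array(c['pose']))[:3]
def plane(c,uv,z):
    d=np.array(c['pose'])[:3,:3]@np.linalg.inv(K(c))@[*uv,1]; o=np.array(c['pose'])[:3,3]
    return o+d*(z-o[2])/d[2]
def tri(c1,a,c2,b):
    X=cv2.triangulatePoints(P(c1),P(c2),np.array(a,float).reshape(2,1),np.array(b,float).reshape(2,1)).ravel(); return X[:3]/X[3]
def rectify(f,c,z,x0,x1,y0,y1,ppm):
    # image: rows = x decreasing downward, cols = y decreasing rightward
    H=P(c)[:,[0,1,3]]+np.outer(P(c)[:,2],[0,0,z]); 
    A=np.array([[0,-1/ppm,x1],[-1/ppm,0,y1],[0,0,1.]])
    return cv2.warpPerspective(f,H@A,(int((y1-y0)*ppm),int((x1-x0)*ppm)),flags=cv2.WARP_INVERSE_MAP|cv2.INTER_CUBIC)
def delta(x,y,z,yaw):
    """tool-frame shift and turn about tool z from measured pose to target with tool down (Rz(yaw)Rx(pi))"""
    s=telemetry.observe(); R0=R.from_euler('xyz',s['tool_rot']); d=np.array([x,y,z])-s['position']
    Rt=R.from_euler('xyz',[np.pi,0,yaw])
    print('t',round(s['clock'],2),'pos',np.round(s['position'],4),'rot',np.round(s['tool_rot'],3),'w',round(s['grip_width'],4),'shift',np.round(R0.inv().apply(d),4),'turn',np.round((R0.inv()*Rt).as_rotvec(),3))
E
python3 - <<'E'
from h import *
t,s=calibration('top'),calibration('side')
for n,a,b,z in [('knA',(270,214),(293,198),.02),('knB',(312,227),(292,217),.02),('sinkA',(216,219),(281,177),.02),('sinkB',(364,215),(312,242),.02),('trafo',(420,231),(312,275),.025),('pink',(248,247),(267,193),.02),('green',(279,246),(272,207),.02),
 ('tS',(238,149),(332,179),.015),('tK',(318,158),(346,214),.015),('tT',(399,161),(366,255),.015)]:
    print(n,tri(t,a,s,b).round(3),plane(t,a,z).round(3),plane(s,b,z).round(3))
f=cv2.imread('pics/top0.png'); r=rectify(f,t,.02,.38,.78,-.33,.33,1200); cv2.imwrite('pics/rect.png',r)
c=np.array(calibration('wrist')['pose']); o=telemetry.observe(); print(calibration('wrist')['fovy']); Rt=R.from_euler('xyz',o['tool_rot']).as_matrix(); print(np.round(Rt.T@c[:3,:3],3),Rt.T@(c[:3,3]-o['position']))
delta(.5,.12,.4,np.pi)
E
```

```text
knA [0.451 0.121 0.015] [0.454 0.12  0.02 ] [0.448 0.113 0.02 ]
knB [0.427 0.008 0.021] [0.428 0.008 0.02 ] [0.426 0.009 0.02 ]
sinkA [0.429 0.26  0.015] [0.43  0.259 0.02 ] [0.427 0.253 0.02 ]
sinkB [ 0.469 -0.125  0.016] [ 0.47  -0.125  0.02 ] [ 0.466 -0.129  0.02 ]
trafo [ 0.438 -0.271  0.02 ] [ 0.438 -0.27   0.025] [ 0.435 -0.276  0.025]
pink [0.363 0.169 0.016] [0.364 0.168 0.02 ] [0.361 0.163 0.02 ]
green [0.37  0.09  0.011] [0.373 0.089 0.02 ] [0.367 0.078 0.02 ]
tS [ 0.625  0.228 -0.   ] [0.627 0.225 0.015] [0.615 0.206 0.015]
tK [0.619 0.006 0.003] [0.618 0.006 0.015] [ 0.612 -0.009  0.015]
tT [ 0.625 -0.213  0.01 ] [ 0.626 -0.212  0.015] [ 0.621 -0.219  0.015]
65.51417232298031
[[ 0.    -0.954 -0.301]
 [ 1.    -0.     0.   ]
 [-0.    -0.301  0.954]] [ 0.0773946  -0.00082257 -0.14383287]
t 0.9 pos [0.1864 0.5966 0.2313] rot [ 3.142 -0.     2.839] w 0.0852 shift [-0.4415 -0.3613 -0.1687] turn [ 0.    -0.    -0.303]
```

View pics/rect.png

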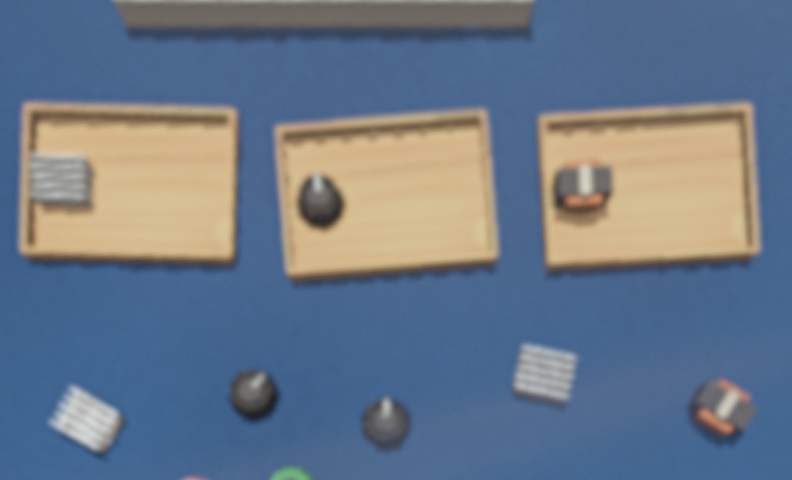

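The rectified top view shows all targets clearly: sink tray, knob tray and trafo tray from left to right, each with its sample at the left (+y) end. The triangulated heights (15–21 mm) fit the text. Pink and green lie nearer the robot, at x≈0.37. Next I move to an overview pose for wrist views.

```bash
python3 -m inch '[[-0.04,-0.029,-0.002,0,0,0,0],[-0.04,-0.029,-0.002,0,0,0,0],[-0.04,-0.029,-0.002,0,0,0,0],[-0.04,-0.029,-0.002,0,0,0,0],[-0.04,-0.029,-0.002,0,0,0,0]]'
python3 -m inch '[[-0.04,-0.029,-0.002,0,0,0,0],[-0.04,-0.029,-0.002,0,0,0,0],[-0.04,-0.029,-0.002,0,0,0,0],[-0.04,-0.029,-0.002,0,0,0,0],[-0.04,-0.029,-0.002,0,0,0,0]]'
python3 -m inch '[[0,0,0,0,0,0.141,0],[0,0,0,0,0,0.141,0],[0,0,0,0,0,0.141,0],[0,0,0,0,0,0.141,0],[0,0,0,0,0,0.141,0]]'
python3 -m inch '[[0,0,0,0,0,0.141,0],[0,0,0,0,0,0.141,0],[0,0,0,0,0,0.141,0],[0,0,0,0,0,0.141,0],[0,0,0,0,0,0,0]]'
python3 - <<'E'
from h import *
c=calibration('wrist'); f=grab_frame('wrist'); cv2.imwrite('pics/w1.png',f[:,:,::-1]); np.savez('w1',P=c['pose'],f=f)
print(telemetry.observe()['qpos']); delta(.48,-.12,.25,np.pi/2)
cv2.imwrite('pics/w1r.png',rectify(f[:,:,::-1],c,.02,.36,.74,-.05,.35,1500))
E
```

```text
clock: 1.4
position: [0.335, 0.3968, 0.2416]
tool_rot: [3.141, 0.0, 2.839]
force: [0.4, 1.1, 0.7]
grip_width: 0.0855
finger_force: 0.0
clock: 1.9
position: [0.4827, 0.1987, 0.2517]
tool_rot: [3.141, 0.0, 2.839]
force: [0.7, 0.2, 0.1]
grip_width: 0.0851
finger_force: 0.0
clock: 2.4
position: [0.4817, 0.2005, 0.2514]
tool_rot: [3.141, -0.0, 2.128]
force: [-0.5, -1.0, -0.5]
grip_width: 0.0855
finger_force: 0.0
clock: 2.9
position: [0.4817, 0.2006, 0.2513]
tool_rot: [3.141, 0.0, 1.567]
force: [-0.4, 0.5, -0.2]
grip_width: 0.0854
finger_force: 0.0
[-0.79871544  0.35314058  0.37762748  1.86211616 -0.156593    0.95519855
 -0.34928997]
t 2.95 pos [0.4816 0.2006 0.2513] rot [3.142 0.    1.573] w 0.0857 shift [-0.3206 -0.0024  0.0014] turn [0.    0.    0.002]
```

View pics/w1r.png

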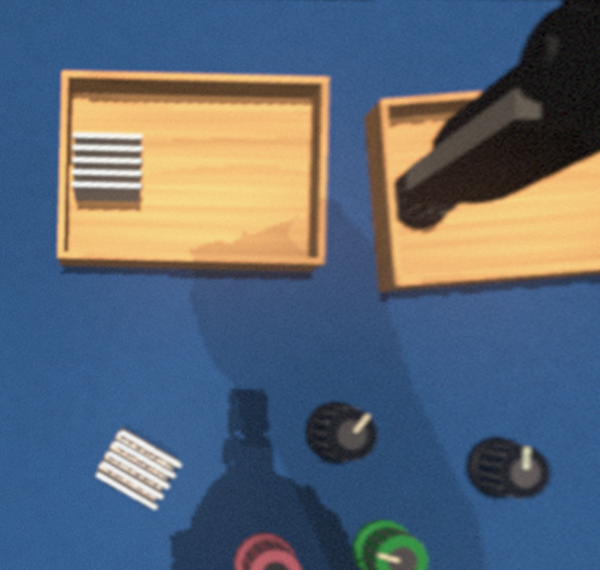

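The wrist view, rectified at z=20 mm, shows the sink tray (corners 60,70 to 325,268). SinkA sits at (138,468), knA at (345,432) and knB at (512,468); pink (265,555) and green (392,550) are near the bottom. The black knobs are confirmed by colour in this close view. Two more views follow.

```bash
python3 -m inch '[[-0.04,0,0,0,0,0,0],[-0.04,0,0,0,0,0,0],[-0.04,0,0,0,0,0,0],[-0.04,0,0,0,0,0,0],[0,0,0,0,0,0,0]]' >/dev/null
python3 - <<'E'
from h import *
c=calibration('wrist'); f=grab_frame('wrist'); np.savez('w2',P=c['pose'],f=f)
E
python3 -m inch '[[-0.04,0,0,0,0,0,0],[-0.04,0,0,0,0,0,0],[-0.04,0,0,0,0,0,0],[-0.04,0,0,0,0,0,0],[0,0,0,0,0,0,0]]' | head -2
python3 - <<'E'
from h import *
c=calibration('wrist'); f=grab_frame('wrist'); np.savez('w3',P=c['pose'],f=f)
w=np.load('w2.npz'); c2=dict(c,pose=w['P'])
a=rectify(w['f'][:,:,::-1],c2,.02,.36,.74,-.15,.15,1300); b=rectify(f[:,:,::-1],c,.02,.36,.74,-.33,-.05,1300)
cv2.imwrite('pics/w23.png',np.hstack([a,b])); print(a.shape,b.shape)
E
```

```text
clock: 4.0
position: [0.4811, -0.1237, 0.2515]
(494, 390, 3) (494, 364, 3)
```

View pics/w23.png

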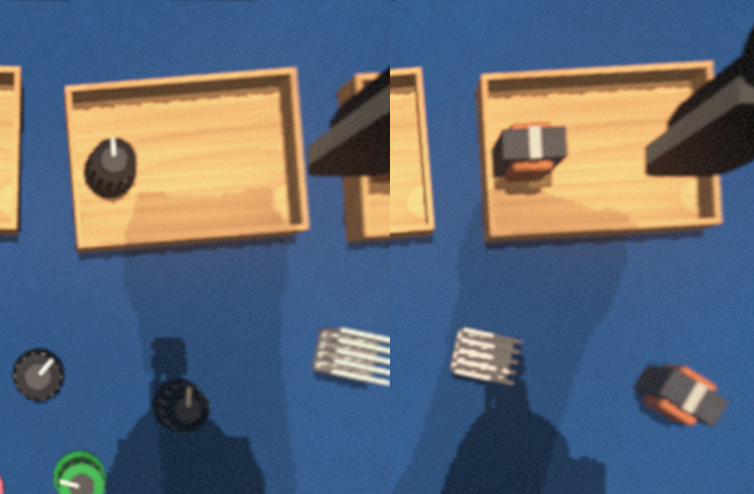

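Left half (view 2): knob tray corners (66,87), (298,68), (308,232), (78,251), with knA's disc at (40,377) and knB's at (188,405). Right half (view 3): trafo tray corners (481,74), (714,62), (722,222), (487,241), with sinkB at (488,357) and the trafo at (685,391). The parallax between views gives knob tops at 30–32 mm, as they should be. I start with the trafo and get its yaw from close up.

```bash
python3 -m inch '[[-0.037,-0.01,0.0125,0,0,0,0],[-0.037,-0.01,0.0125,0,0,0,0],[-0.037,-0.01,0.0125,0,0,0,0],[-0.036,-0.01,0.0125,0,0,0,0],[0,0,0,0,0,0,0]]' | head -2
python3 - <<'E'
from h import *
c=calibration('wrist'); f=grab_frame('wrist'); np.savez('w4',P=c['pose'],f=f)
print(np.array(c['pose'])[:3,3])
cv2.imwrite('pics/w4.png',rectify(f[:,:,::-1],c,.043,.38,.50,-.34,-.20,3000))
for l in ['trafo_mid']: print([(round(d['score'],2),plane(c,d['xy'],.023).round(4)) for d in landmark_of(l,'wrist')])
E
```

```text
clock: 4.55
position: [0.4395, -0.2693, 0.2001]
[ 0.43951907 -0.19271261  0.34387421]
[(0.64, array([ 0.4364, -0.2683,  0.023 ]))]
```

View pics/w4.png

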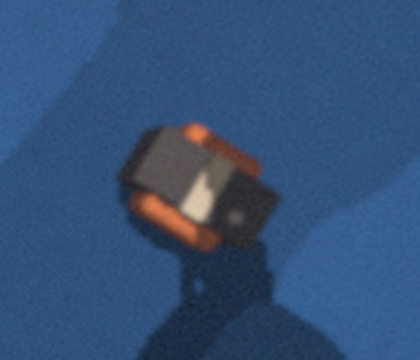

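Close-up at z=43 mm: the trafo's top face centre is at pixel (203,187), i.e. (0.438, -0.268), and its long axis is turned 29°. The tool yaw should therefore be 61°.

```bash
python3 -m inch '[[0.001,-0.002,0,0,0,0.127,0],[0,0,0,0,0,0.127,0],[0,0,0,0,0,0.127,0],[0,0,0,0,0,0.127,0],[0,0,0.03,0,0,0,0]]' >/dev/null
python3 -m inch '[[0,0,0.04,0,0,0,0],[0,0,0.04,0,0,0,0],[0,0,0.04,0,0,0,0],[0,0,0.025,0,0,0,0],[0,0,0.018,0,0,0,0]]' | head -4
python3 -m inch '[[0,0,0,0,0,0,1],[0,0,0,0,0,0,1],[0,0,0,0,0,0,1],[0,0,0,0,0,0,1],[0,0,0,0,0,0,1]]' 50
python3 -m inch '[[0,0,0,0,0,0,1],[0,0,-0.02,0,0,0,1],[0,0,-0.04,0,0,0,1],[0,0,-0.04,0,0,0,1],[0,0,0,0,0,0,1]]' 50
python3 -c "
from h import *
delta(.6236,-.234,.11,np.radians(93.7))"
```

```text
clock: 5.65
position: [0.44, -0.2629, 0.0066]
tool_rot: [-3.14, -0.001, 1.066]
force: [0.3, -0.4, 0.3]
clock: 6.15
position: [0.4402, -0.2653, 0.0097]
tool_rot: [3.14, -0.001, 1.062]
force: [-0.2, 2.8, 14.0]
grip_width: 0.0361
finger_force: 48.5
clock: 6.65
position: [0.4412, -0.2664, 0.1131]
tool_rot: [3.135, -0.001, 1.062]
force: [0.7, 0.1, -1.7]
grip_width: 0.0356
finger_force: 51.0
t 6.65 pos [ 0.4412 -0.2664  0.1131] rot [ 3.135e+00 -1.000e-03  1.062e+00] w 0.0356 shift [0.1171 0.1435 0.0042] turn [ 0.007  0.001 -0.573]
```

Gripped at 36 mm, which matches the winding. Now I carry it to the trafo tray.

```bash
python3 -m inch '[[0.029,0.036,0,0,0,0,1],[0.029,0.036,0,0,0,0,1],[0.029,0.036,0,0,0,0,1],[0.03,0.0355,0,0,0,0,1],[0,0,0,0,0,-0.143,1]]' >/dev/null
python3 -m inch '[[0,0,0,0,0,-0.143,1],[0,0,0,0,0,-0.143,1],[0,0,0,0,0,-0.143,1],[0,0,0,0,0,0,1],[0,0,0,0,0,0,1]]'
python3 -c "
from h import *
delta(.6236,-.234,.0145,np.radians(93.7))
c=calibration('wrist'); f=grab_frame('wrist'); cv2.imwrite('pics/w5.png',f[:,:,::-1])"
```

```text
clock: 7.65
position: [0.6215, -0.2331, 0.1085]
tool_rot: [3.141, -0.0, 1.629]
force: [-0.2, 0.1, -1.9]
grip_width: 0.0355
finger_force: 51.0
t 7.65 pos [ 0.6215 -0.2331  0.1085] rot [ 3.141 -0.     1.629] w 0.0355 shift [-0.001  0.002  0.094] turn [ 0.    -0.    -0.006]
```

View pics/w5.png

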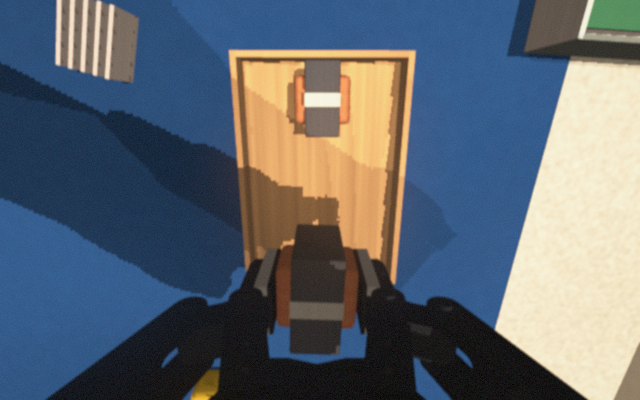

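The trafo is held level between the pads at (317,290), aligned with the tray and its sample at (322,98). I lower and release it.

```bash
python3 -m inch '[[0,0.001,0.03,0,0,0,1],[0,0.001,0.03,0,0,0,1],[0,0,0.022,0,0,0,1],[0,0,0.008,0,0,0,1],[0,0,0.003,0,0,0,1]]'
python3 -m inch '[[0,0,0,0,0,0,1],[0,0,0,0,0,0,0.4],[0,0,0,0,0,0,0.4],[0,0,0,0,0,0,0.4],[0,0,0,0,0,0,0.4]]'
python3 -m inch '[[0,0,-0.02,0,0,0,0.4],[0,0,-0.04,0,0,0,0.4],[0,0,-0.04,0,0,0,0.4],[0,0,-0.02,0,0,0,0.4],[0,0,0,0,0,0,0.4]]'
python3 -c "
from h import *
delta(.467,-.124,.135,np.radians(77.4))"
```

```text
clock: 8.2
position: [0.6233, -0.233, 0.0148]
tool_rot: [-3.141, -0.0, 1.632]
force: [-0.9, -0.1, -0.8]
grip_width: 0.0354
finger_force: 50.9
clock: 8.7
position: [0.6238, -0.2332, 0.0158]
tool_rot: [3.141, 0.0, 1.634]
force: [0.3, -0.8, -0.3]
grip_width: 0.0514
finger_force: 0.0
clock: 9.2
position: [0.625, -0.2338, 0.1388]
tool_rot: [3.137, 0.002, 1.634]
force: [0.3, 0.0, -0.0]
grip_width: 0.0517
finger_force: 0.0
t 9.2 pos [ 0.625  -0.2338  0.1388] rot [3.137e+00 2.000e-03 1.634e+00] w 0.0517 shift [ 0.1195 -0.1508  0.0029] turn [0.005 0.001 0.283]
```

```bash
python3 -m inch '[[0.03,-0.0377,-0.01,0,0,0,0],[0.03,-0.0377,-0.01,0,0,0,0],[0.03,-0.0377,-0.01,0,0,0,0],[0.03,-0.0377,0,0,0,0,0],[0,0,0,0,0,0.141,0]]' >/dev/null
python3 -m inch '[[0,0,0,0,0,0.141,0],[0,0,0,0,0,0,0]]' |head -3
python3 - <<'E'
from h import *
c=calibration('wrist'); f=grab_frame('wrist')
cv2.imwrite('pics/w6.png',np.hstack([rectify(f[:,:,::-1],c,.031,.41,.53,-.18,-.06,3000),rectify(f[:,:,::-1],c,.007,.55,.70,-.32,-.17,2400)]))
delta(.467,-.124,.01,np.radians(77.4))
E
```

```text
clock: 9.9
position: [0.4653, -0.1225, 0.1651]
tool_rot: [-3.141, 0.0, 1.35]Traceback (most recent call last):
  File "<stdin>", line 3, in <module>
    return _nx.concatenate(arrs, 1, dtype=dtype, casting=casting)
           ~~~~~~~~~~~~~~~^^^^^^^^^^^^^^^^^^^^^^^^^^^^^^^^^^^^^^^
ValueError: all the input array dimensions except for the concatenation axis must match exactly, but along dimension 0, the array at index 0 has size 360 and the array at index 1 has size 359
```

Run:
```python
from h import *
c=calibration('wrist'); f=grab_frame('wrist')
cv2.imwrite('pics/w6.png',rectify(f[:,:,::-1],c,.031,.41,.53,-.18,-.06,3000))
delta(.467,-.124,.01,np.radians(77.4))
```

```text
t 10.0 pos [ 0.4654 -0.1228  0.165 ] rot [-3.141  0.     1.356] w 0.0853 shift [-0.0008  0.0019  0.155 ] turn [-0.     0.     0.005]
```

View pics/w6.png

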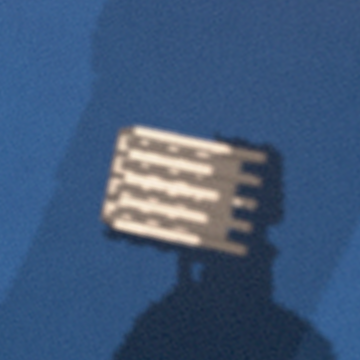

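Close-up: sinkB's top is centred at pixel (190,192), i.e. (0.466, -0.123), with the fins at 11°. The tool already stands over it.

```bash
python3 -m inch '[[0,0.001,0.03,0,0,-0.022,0],[0,0,0.04,0,0,0,0],[0,0,0.04,0,0,0,0],[0,0,0.03,0,0,0,0],[0,0,0.014,0,0,0,0]]' | head -3
python3 -m inch '[[0,0,0,0,0,0,1],[0,0,0,0,0,0,1],[0,0,0,0,0,0,1],[0,0,0,0,0,0,1],[0,0,0,0,0,0,1]]' 40
python3 -m inch '[[0,0,0,0,0,0,1],[0,0,-0.02,0,0,0,1],[0,0,-0.04,0,0,0,1],[0,0,-0.04,0,0,0,1],[0,0,0,0,0,0,1]]'
python3 -c "
from h import *
p=np.radians(-1.4); y=-.054
delta(.624-y*np.sin(p),.222+y*np.cos(p),.11,np.pi/2+p)"
```

```text
clock: 10.5
position: [0.4652, -0.1231, 0.0086]
tool_rot: [-3.138, -0.0, 1.377]
clock: 11.0
position: [0.4671, -0.1231, 0.0124]
tool_rot: [3.14, -0.0, 1.374]
force: [-1.3, -0.7, 9.7]
grip_width: 0.0333
finger_force: 39.2
clock: 11.5
position: [0.4686, -0.1234, 0.1158]
tool_rot: [3.135, -0.001, 1.374]
force: [1.0, 0.3, -1.8]
grip_width: 0.0332
finger_force: 41.0
t 11.5 pos [ 0.4686 -0.1234  0.1158] rot [ 3.135e+00 -1.000e-03  1.374e+00] w 0.0332 shift [0.3159 0.0942 0.0068] turn [ 0.007 -0.    -0.172]
```

```bash
python3 -m inch '[[0.0395,0.0118,0,0,0,0,1],[0.0395,0.0118,0,0,0,0,1],[0.0395,0.0118,0,0,0,0,1],[0.0395,0.0118,0,0,0,0,1],[0.0395,0.0118,0,0,0,0,1]]' >/dev/null
python3 -m inch '[[0.0395,0.0118,0,0,0,0,1],[0.0395,0.0118,0,0,0,0,1],[0.0395,0.0118,0,0,0,-0.086,1],[0,0,0,0,0,-0.086,1],[0,0,0,0,0,0,1]]'
python3 -c "
from h import *
p=np.radians(-1.4); y=-.054
delta(.624-y*np.sin(p),.222+y*np.cos(p),.0165,np.pi/2+p)"
```

```text
clock: 12.5
position: [0.6208, 0.1692, 0.1113]
tool_rot: [3.142, -0.0, 1.549]
force: [-0.5, -0.2, -1.3]
grip_width: 0.0331
finger_force: 40.9
t 12.5 pos [0.6208 0.1692 0.1113] rot [ 3.142 -0.     1.549] w 0.0331 shift [-0.0012  0.0019  0.0948] turn [ 0.    -0.     0.003]
```

```bash
python3 -m inch '[[-0.001,0.002,0.03,0,0,0,1],[0,0,0.03,0,0,0,1],[0,0,0.022,0,0,0,1],[0,0,0.009,0,0,0,1],[0,0,0.003,0,0,0,1]]'
python3 -m inch '[[0,0,0,0,0,0,1],[0,0,0,0,0,0,0.4],[0,0,0,0,0,0,0.4],[0,0,0,0,0,0,0.4],[0,0,0,0,0,0,0.4]]'
python3 -m inch '[[0,0,-0.02,0,0,0,0.4],[0,0,-0.04,0,0,0,0.4],[0,0,-0.04,0,0,0,0.4],[0,0,-0.04,0,0,0,0.4],[0,0,0,0,0,0,0.4]]' >/dev/null
python3 -c "
from h import *
delta(.4285,.258,.165,np.radians(60.5))"
```

```text
clock: 13.0
position: [0.6225, 0.1664, 0.017]
tool_rot: [-3.141, 0.001, 1.544]
force: [0.9, 0.6, -0.9]
grip_width: 0.033
finger_force: 40.9
clock: 13.5
position: [0.623, 0.1674, 0.0177]
tool_rot: [3.141, -0.0, 1.546]
force: [-0.1, 0.2, -0.2]
grip_width: 0.0515
finger_force: 0.0
t 14.0 pos [0.6252 0.1675 0.1627] rot [ 3.135e+00 -3.000e-03  1.545e+00] w 0.0514 shift [ 0.0855 -0.1989 -0.0034] turn [ 0.006 -0.004  0.489]
```

```bash
python3 -m inch '[[0.017,-0.0398,0,0,0,0,0],[0.017,-0.0398,0,0,0,0,0],[0.017,-0.0398,0,0,0,0,0],[0.017,-0.0398,0,0,0,0,0],[0.017,-0.0398,0,0,0,0,0]]' >/dev/null
python3 -m inch '[[0,0,0,0,0,0.122,0],[0,0,0,0,0,0.122,0],[0,0,0,0,0,0.122,0],[0,0,0,0,0,0.122,0],[0,0,0,0,0,0,0]]' |head -3
python3 - <<'E'
from h import *
c=calibration('wrist'); f=grab_frame('wrist')
cv2.imwrite('pics/w7.png',np.hstack([rectify(f[:,:,::-1],c,.031,.37,.49,.20,.32,3000),cv2.resize(f[:,:,::-1],None,fx=.65,fy=.65)[:260]] if 0 else [rectify(f[:,:,::-1],c,.031,.37,.49,.20,.32,3000)]))
delta(.4285,.258,.012,np.radians(60.5))
E
```

```text
clock: 15.0
position: [0.4259, 0.2573, 0.1572]
tool_rot: [3.141, 0.0, 1.056]
t 15.05 pos [0.4259 0.2573 0.1572] rot [3.141 0.    1.06 ] w 0.0855 shift [0.0019 0.0019 0.1452] turn [0.    0.    0.005]
```

View pics/w7.png

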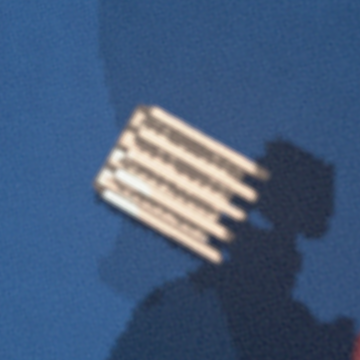

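SinkA is centred at pixel (186,184), i.e. (0.4287, 0.258), with fins at 29.6°, which agrees with the first measurement.

```bash
python3 -m inch '[[0.002,0.002,0.03,0,0,0,0],[0,0,0.04,0,0,0,0],[0,0,0.04,0,0,0,0],[0,0,0.024,0,0,0,0],[0,0,0.01,0,0,0,0]]' | head -3
python3 -m inch '[[0,0,0,0,0,0,1],[0,0,0,0,0,0,1],[0,0,0,0,0,0,1],[0,0,0,0,0,0,1],[0,0,0,0,0,0,1]]' 40
python3 -m inch '[[0,0,0,0,0,0,1],[0,0,-0.02,0,0,0,1],[0,0,-0.04,0,0,0,1],[0,0,-0.04,0,0,0,1],[0,0,0,0,0,0,1]]'
python3 -c "
from h import *
p=np.radians(-1.4); y=-.003
delta(.624-y*np.sin(p),.222+y*np.cos(p),.11,np.pi/2+p)"
```

```text
clock: 15.55
position: [0.428, 0.2573, 0.0114]
tool_rot: [-3.14, 0.002, 1.061]
clock: 16.05
position: [0.4292, 0.2585, 0.0145]
tool_rot: [3.141, -0.002, 1.058]
force: [-3.1, -0.8, 13.8]
grip_width: 0.0333
finger_force: 38.8
clock: 16.55
position: [0.4305, 0.2592, 0.1178]
tool_rot: [3.14, -0.006, 1.058]
force: [-0.1, 0.2, -1.0]
grip_width: 0.0333
finger_force: 41.4
t 16.55 pos [0.4305 0.2592 0.1178] rot [ 3.14  -0.006  1.058] w 0.0333 shift [0.0599 0.1883 0.0085] turn [ 0.003 -0.006 -0.488]
```

```bash
python3 -m inch '[[0.012,0.0377,0,0,0,0,1],[0.012,0.0377,0,0,0,0,1],[0.012,0.0377,0,0,0,0,1],[0.012,0.0377,0,0,0,0,1],[0.012,0.0377,0,0,0,0,1]]' >/dev/null
python3 -m inch '[[0,0,0,0,0,-0.122,1],[0,0,0,0,0,-0.122,1],[0,0,0,0,0,-0.122,1],[0,0,0,0,0,-0.122,1],[0,0,0,0,0,0,1]]' | head -3
python3 - <<'E'
from h import *
p=np.radians(-1.4); y=-.003
delta(.624-y*np.sin(p),.222+y*np.cos(p),.0185,np.pi/2+p)
c=calibration('wrist'); f=grab_frame('wrist'); cv2.imwrite('pics/w8.png',f[:,:,::-1])
E
```

```text
clock: 17.55
position: [0.6224, 0.2178, 0.1137]
tool_rot: [3.141, -0.001, 1.548]
t 17.55 pos [0.6224 0.2178 0.1137] rot [ 3.141e+00 -1.000e-03  1.548e+00] w 0.0331 shift [0.0012 0.0014 0.0952] turn [ 0.    -0.001  0.002]
```

View pics/w8.png

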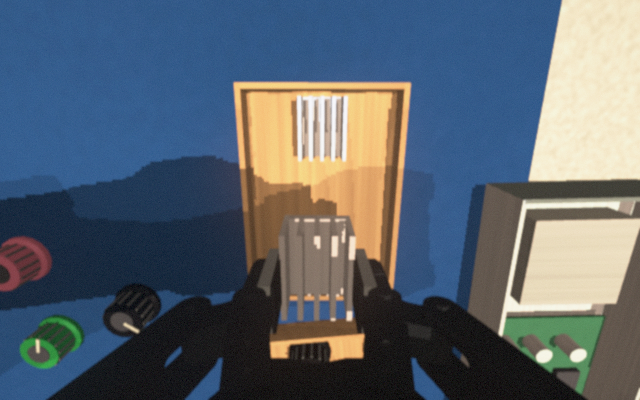

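SinkA is held level at (317,270), in line with its sample at (322,128). I place it a few mm towards the sample so it clears sinkB.

```bash
python3 -m inch '[[0.004,0.001,0.03,0,0,0,1],[0,0,0.03,0,0,0,1],[0,0,0.022,0,0,0,1],[0,0,0.009,0,0,0,1],[0,0,0.003,0,0,0,1]]'
python3 -m inch '[[0,0,0,0,0,0,1],[0,0,0,0,0,0,0.4],[0,0,0,0,0,0,0.4],[0,0,0,0,0,0,0.4],[0,0,0,0,0,0,0.4]]'
python3 -m inch '[[0,0,-0.02,0,0,0,0.4],[0,0,-0.04,0,0,0,0.4],[0,0,-0.04,0,0,0,0.4],[0,0,-0.02,0,0,0,0.4],[0,0,0,0,0,0,0.4]]' >/dev/null
python3 -c "
from h import *
delta(.451,.119,.145,np.radians(10))"
```

```text
clock: 18.1
position: [0.6233, 0.2215, 0.0188]
tool_rot: [-3.141, 0.001, 1.544]
force: [0.4, -0.1, -0.2]
grip_width: 0.033
finger_force: 41.3
clock: 18.6
position: [0.6237, 0.2218, 0.0197]
tool_rot: [3.141, -0.0, 1.546]
force: [0.5, 0.2, 0.2]
grip_width: 0.0512
finger_force: 0.0
t 19.1 pos [0.625  0.2221 0.1427] rot [ 3.137e+00 -2.000e-03  1.546e+00] w 0.0515 shift [-0.1074 -0.1713 -0.0033] turn [ 0.002 -0.005  1.371]
```

```bash
python3 -m inch '[[-0.0215,-0.0343,0,0,0,0,0.3],[-0.0215,-0.0343,0,0,0,0,0.3],[-0.0215,-0.0343,0,0,0,0,0.3],[-0.0215,-0.0343,0,0,0,0,0.3],[-0.0215,-0.0343,0,0,0,0,0.3]]' >/dev/null
python3 -m inch '[[0,0,0,0,0,0,0.3],[0,0,0,0,0,0,0.3]]' >/dev/null
python3 - <<'E'
from h import *
delta(.451,.119,.014,np.radians(88.6))
c=calibration('wrist'); f=grab_frame('wrist'); cv2.imwrite('pics/w9.png',rectify(f[:,:,::-1],c,.031,.35,.50,.05,.20,2500))
E
```

```text
t 19.8 pos [0.4492 0.1185 0.1394] rot [ 3.142 -0.     1.545] w 0.06 shift [0.0005 0.0018 0.1254] turn [ 0.    -0.    -0.001]
```

View pics/w9.png

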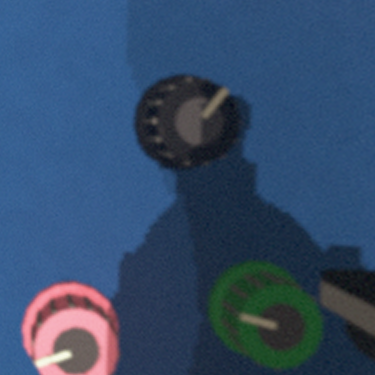

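The black knob's disc is at (200,122), i.e. (0.451, 0.120). Pink (78,350) and green (285,325) are well clear of the fingers' places.

```bash
python3 -m inch '[[0.0015,0.002,0.03,0,0,0,0.3],[0,0,0.04,0,0,0,0.3],[0,0,0.03,0,0,0,0.3],[0,0,0.016,0,0,0,0.3],[0,0,0.008,0,0,0,0.3]]' | head -3
python3 -m inch '[[0,0,0,0,0,0,1],[0,0,0,0,0,0,1],[0,0,0,0,0,0,1],[0,0,0,0,0,0,1],[0,0,0,0,0,0,1]]' 30
python3 -m inch '[[0,0,0,0,0,0,1],[0,0,-0.02,0,0,0,1],[0,0,-0.04,0,0,0,1],[0,0,-0.04,0,0,0,1],[0,0,0,0,0,0,1]]'
python3 -c "
from h import *
p=np.radians(4.7); y=-.052
delta(.6147-y*np.sin(p),.008+y*np.cos(p),.11,np.pi/2+p)"
```

```text
clock: 20.35
position: [0.4514, 0.12, 0.0134]
tool_rot: [-3.14, 0.001, 1.546]
clock: 20.85
position: [0.4518, 0.1203, 0.0158]
tool_rot: [3.141, -0.0, 1.546]
force: [-1.0, 0.5, 5.8]
grip_width: 0.0322
finger_force: 30.1
clock: 21.35
position: [0.4532, 0.1206, 0.1192]
tool_rot: [3.136, -0.003, 1.546]
force: [0.4, 0.5, -0.4]
grip_width: 0.0322
finger_force: 30.0
t 21.35 pos [0.4532 0.1206 0.1192] rot [ 3.136e+00 -3.000e-03  1.546e+00] w 0.0322 shift [-0.1602  0.1698  0.0096] turn [ 0.005 -0.003 -0.107]
```

```bash
python3 -m inch '[[-0.032,0.034,0,0,0,0,1],[-0.032,0.034,0,0,0,0,1],[-0.032,0.034,0,0,0,0,1],[-0.032,0.034,0,0,0,0,1],[-0.032,0.034,0,0,0,0,1]]' >/dev/null
python3 -m inch '[[0,0,0,0,0,-0.107,1],[0,0,0,0,0,0,1],[0,0,0,0,0,0,1]]' | head -3
python3 -c "
from h import *
p=np.radians(4.7); y=-.052
delta(.6147-y*np.sin(p),.008+y*np.cos(p),.0198,np.pi/2+p)"
```

```text
clock: 22.15
position: [0.6168, -0.0435, 0.115]
tool_rot: [-3.141, -0.001, 1.651]
t 22.15 pos [ 0.6168 -0.0435  0.115 ] rot [-3.141e+00 -1.000e-03  1.651e+00] w 0.0321 shift [-0.0006  0.0022  0.0952] turn [-0.001 -0.001 -0.002]
```

```bash
python3 -m inch '[[-0.001,0.002,0.03,0,0,0,1],[0,0,0.03,0,0,0,1],[0,0,0.022,0,0,0,1],[0,0,0.009,0,0,0,1],[0,0,0.003,0,0,0,1]]'
python3 -m inch '[[0,0,0,0,0,0,1],[0,0,0,0,0,0,0.4],[0,0,0,0,0,0,0.4],[0,0,0,0,0,0,0.4],[0,0,0,0,0,0,0.4]]'
python3 -m inch '[[0,0,-0.02,0,0,0,0.4],[0,0,-0.04,0,0,0,0.4],[0,0,-0.04,0,0,0,0.4],[0,0,-0.02,0,0,0,0.4],[0,0,0,0,0,0,0.4]]' >/dev/null
python3 -c "
from h import *
delta(.4295,.0087,.145,np.radians(94.7))"
```

```text
clock: 22.65
position: [0.6189, -0.0443, 0.0208]
tool_rot: [-3.14, -0.0, 1.652]
force: [0.1, -0.4, -0.5]
grip_width: 0.0321
finger_force: 30.1
clock: 23.15
position: [0.6197, -0.045, 0.0217]
tool_rot: [3.141, 0.0, 1.653]
force: [-0.2, -0.3, 0.2]
grip_width: 0.0513
finger_force: 0.0
t 23.65 pos [ 0.6209 -0.0452  0.1444] rot [3.137 0.    1.653] w 0.0514 shift [ 0.0694 -0.1863 -0.0014] turn [ 0.005  0.    -0.   ]
```

```bash
python3 -m inch '[[0.0139,-0.0373,0,0,0,0,0.3],[0.0139,-0.0373,0,0,0,0,0.3],[0.0139,-0.0373,0,0,0,0,0.3],[0.0139,-0.0373,0,0,0,0,0.3],[0.0139,-0.0373,0,0,0,0,0.3]]' >/dev/null
python3 -m inch '[[0,0,0,0,0,0,0.3],[0,0,0,0,0,0,0.3]]' >/dev/null
python3 - <<'E'
from h import *
c=calibration('wrist'); f=grab_frame('wrist'); cv2.imwrite('pics/w10.png',rectify(f[:,:,::-1],c,.031,.36,.50,-.06,.08,2500))
delta(.4295,.0087,.0145,np.radians(94.7))
E
```

```text
t 24.4 pos [0.4285 0.009  0.1413] rot [3.141 0.    1.653] w 0.0599 shift [-0.0004  0.0009  0.1268] turn [0.001 0.    0.   ]
```

View pics/w10.png

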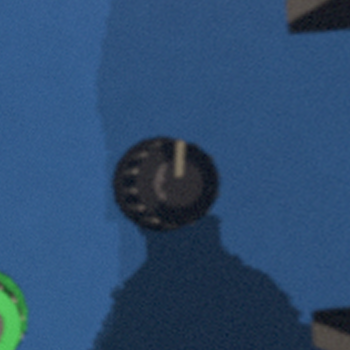

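The black knB disc is at (179,182), i.e. (0.427, 0.008), right under the gripper.

```bash
python3 -m inch '[[0,-0.001,0.03,0,0,0,0.3],[0,0,0.04,0,0,0,0.3],[0,0,0.03,0,0,0,0.3],[0,0,0.017,0,0,0,0.3],[0,0,0.008,0,0,0,0.3]]' | head -3
python3 -m inch '[[0,0,0,0,0,0,1],[0,0,0,0,0,0,1],[0,0,0,0,0,0,1],[0,0,0,0,0,0,1],[0,0,0,0,0,0,1]]' 30
python3 -m inch '[[0,0,0,0,0,0,1],[0,0,-0.02,0,0,0,1],[0,0,-0.04,0,0,0,1],[0,0,-0.04,0,0,0,1],[0,0,0,0,0,0,1]]'
python3 -c "
from h import *
p=np.radians(4.7); y=-.001
delta(.6147-y*np.sin(p),.008+y*np.cos(p),.11,np.pi/2+p)"
```

```text
clock: 24.9
position: [0.4269, 0.0082, 0.0144]
tool_rot: [-3.14, 0.0, 1.652]
clock: 25.4
position: [0.4274, 0.0091, 0.0168]
tool_rot: [3.14, -0.0, 1.653]
force: [0.6, 0.3, 5.7]
grip_width: 0.0321
finger_force: 30.2
clock: 25.9
position: [0.4287, 0.0092, 0.12]
tool_rot: [3.136, -0.001, 1.653]
force: [1.3, 1.1, -0.3]
grip_width: 0.032
finger_force: 30.0
t 25.9 pos [0.4287 0.0092 0.12  ] rot [ 3.136e+00 -1.000e-03  1.653e+00] w 0.032 shift [-0.0174  0.1852  0.0111] turn [ 0.006 -0.001 -0.   ]
```

```bash
python3 -m inch '[[-0.0035,0.037,0,0,0,0,1],[-0.0035,0.037,0,0,0,0,1],[-0.0035,0.037,0,0,0,0,1],[-0.0035,0.037,0,0,0,0,1],[-0.0035,0.037,0,0,0,0,1]]' >/dev/null
python3 -m inch '[[0,0,0,0,0,0,1],[0,0,0,0,0,0,1]]' >/dev/null
python3 -c "
from h import *
p=np.radians(4.7); y=-.001
delta(.6147-y*np.sin(p),.008+y*np.cos(p),.0208,np.pi/2+p)"
```

```text
t 26.6 pos [0.6125 0.0064 0.1155] rot [-3.141  0.     1.653] w 0.0318 shift [0.0004 0.0025 0.0947] turn [-0.001  0.    -0.   ]
```

Then release it, lift high and retreat towards the robot for a check.

```bash
python3 -m inch '[[0,0.002,0.03,0,0,0,1],[0,0,0.03,0,0,0,1],[0,0,0.022,0,0,0,1],[0,0,0.009,0,0,0,1],[0,0,0.003,0,0,0,1]]'
python3 -m inch '[[0,0,0,0,0,0,1],[0,0,0,0,0,0,0.4],[0,0,0,0,0,0,0.4],[0,0,0,0,0,0,0.4],[0,0,0,0,0,0,0.4]]'
python3 -m inch '[[0,0,-0.02,0,0,0,0.4],[0,0,-0.04,0,0,0,0.4],[0,0,-0.04,0,0,0,0.4],[0,0,-0.04,0,0,0,0.4],[0,0,0,0,0,0,0.4]]' >/dev/null
python3 -m inch '[[0,-0.04,-0.02,0,0,0,0.4],[0,-0.04,-0.02,0,0,0,0.4],[0,-0.04,-0.02,0,0,0,0.4],[0,-0.04,-0.02,0,0,0,0.4],[0,0,0,0,0,0,0.4]]' |head -2
python3 - <<'E'
from h import *
c=calibration('top'); f=grab_frame('top')[:,:,::-1]; r=rectify(f,c,.02,.38,.78,-.33,.33,1200)
w=grab_frame('wrist')[:,:,::-1]; s=grab_frame('side')[120:340,220:440,::-1]; 
cv2.imwrite('pics/end.png',r)
np.save('w.npy',w); cv2.imwrite('pics/side_end.png',cv2.resize(s,None,fx=2.6,fy=2.6,interpolation=cv2.INTER_CUBIC))
E
```

```text
clock: 27.1
position: [0.6139, 0.0067, 0.0218]
tool_rot: [-3.14, 0.0, 1.653]
force: [0.3, 1.3, -0.7]
grip_width: 0.0321
finger_force: 30.1
clock: 27.6
position: [0.6149, 0.0068, 0.0227]
tool_rot: [3.141, -0.0, 1.653]
force: [0.8, -0.1, -0.2]
grip_width: 0.0518
finger_force: 0.0
clock: 28.6
position: [0.4523, -0.0069, 0.2443]
```

View pics/end.png

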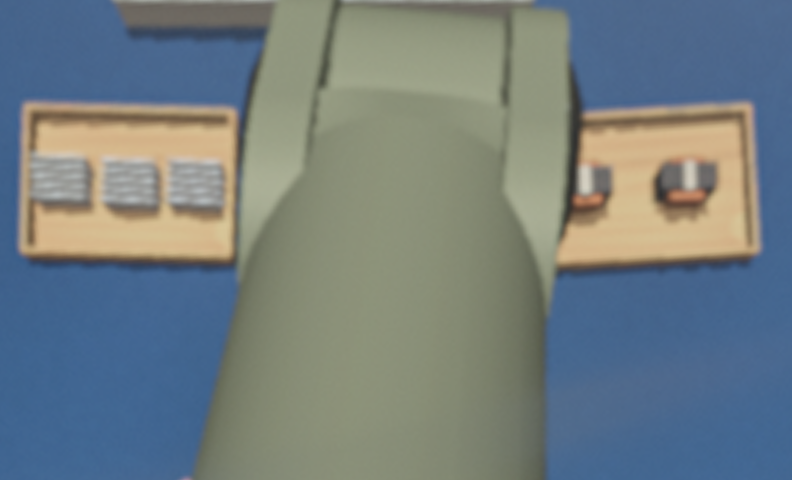

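View pics/side_end.png

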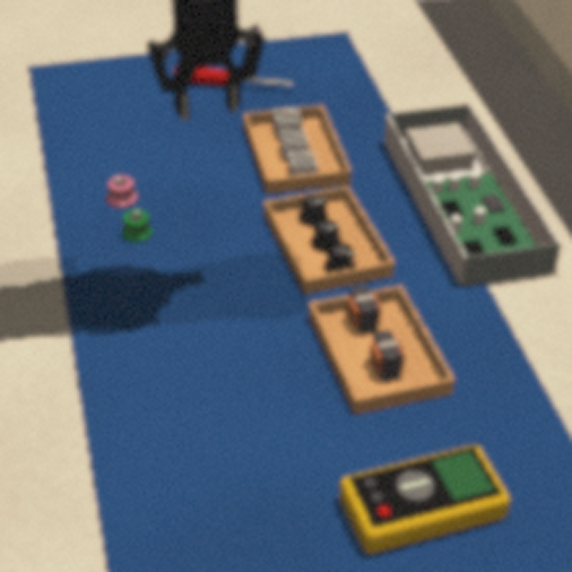

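The top view shows three sinks in the left tray, at (60,180), (130,182) and (195,183), and two trafos in the right tray, at (590,185) and (687,182). The side view shows three upright knobs in the middle tray, at (313,208), (325,233) and (341,256). The meter, screwdriver, pink and green have not been touched. I hand in.

```bash
python3 -m inch '[[0,0,0,0,0,0,0.4],[0,0,0,0,0,0,0.4]]' >/dev/null; python3 -c "
from workcell import bot; print(bot.job_done())"
```

```text
the job is handed in; nothing more can be done
None
```

All five parts stand upright and released in their matching trays by the final top and side views, nothing else was touched, and the job was handed in at about 29 s of the 102 s limit (no verdict came back).

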